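# Set up the folding tablet stand for reading a recipe

## Task

Set up the recipe stand beside the chopping board: first swing its folded-down back panel up until it leans back about 20 degrees from upright, then take the tablet out of its charging dock and stand it on the stand's ledge behind the front lip, upright (tall way up), centred and square, leaning against the back with its screen facing the front of the stand. Set it down gently, and leave the salt shaker, the tumbler and the garlic where they are.

Things in the scene. Friction and masses are not known exactly. Their poses are not given: they have to be found in the camera images.
- stand: Base of the light-wood folding tablet stand, fixed, left or right of the chopping board. Board 150 mm wide (y), x = -82 to 78 mm, top at 16 mm. Origin on the worktop; x runs from the front lip to the rear, z up. Lip: 128 mm long, x = -80 to -72 mm, top at 28 mm. Two cheeks hold the back's hinge: x = -53 to -27 mm, y = 66 to 75 mm either side, top at 34 mm.
- stand_back (a joint): Angle of the stand's back panel (rad): 0 = folded flat to the rear over the base, 1.57 = upright, 1.22 = leaning back 20 degrees from upright; stop at 1.9. It starts at 0.3 to 0.6. The hinge is stiff (about 0.55 N m): the panel (180 g, 130 mm wide, 10 mm thick) stays where it is left; moving it takes 3 to 8 N at the top rail.
- back_hinge (a point): Middle of the back panel's hinge axis, at (-40, 0, 26) mm in the stand's frame; the axis lies along the stand's y.
- back_rail (a point): Centre of the back panel's round top rail (rod 12 mm thick, 130 mm along the stand's y), 121 mm from the hinge axis: panel angle a puts it at (-40 + 121 cos a, 0, 26 + 121 sin a) mm in the stand's frame. Between it and the panel's board is an open hand slot, 53 mm by 100 mm, for a finger to reach round the rail. The rod can turn between the finger pads.
- ledge (a point): Middle of the ledge, at (-59, 0, 16) mm in the stand's frame, on top of the base board between the lip and the back panel: with the back at 20 degrees from upright the free strip runs from x = -72 mm (lip) to -46 mm (panel). The tablet's lower edge stands here.
- tablet: The tablet, a stiff slab 115 mm wide (y), 180 mm tall (z) and 9 mm thick (x), 280 g, aluminium back, screen in front with a bright page on it. Origin at the centre of its lower edge (mid thickness); its screen looks along its -x; z points up to its top edge. It starts upright, with a little play, in the front slot of the dock, its screen looking to the dock's front.
- tablet_top (a point): Middle of the tablet's top edge, 180 mm above its origin. 55 mm of the tablet stand above the top rail when it is on the stand, so it can be held there by its thickness.
- dock: White charging dock, fixed, on the other side of the chopping board from the stand. Base 76 by 112 mm; three upright plates 8 mm thick, 100 mm wide, tops at 65 mm, make two slots along y. Origin on the worktop under the middle of the front slot, which is 11.5 mm wide (x) with its floor at 20 mm; the tablet slides straight up out of it. x points to the rear.
- salt_shaker: Salt shaker, loose, 44 mm across and 90 mm tall, standing behind the chopping board; origin under its centre. Leave it alone.
- tumbler: Drinking glass, loose, 81 mm across and 91 mm tall, behind the chopping board; origin under its centre. Leave it alone.
- garlic: Garlic bulb, loose, 50 mm, on the chopping board (top at 21 mm); origin under its centre. Leave it alone.

How it is judged (in metres and radians):
On the way:
1. the back panel is swung up to about 20 degrees from upright, and stays there, before the tablet comes to the stand (value of joint stand_back between 1.1 and 1.34 rad and contact force between each of tablet, the fingers and stand below 0.1 N), for 0.2 s.
At the end, for the whole second after the job is handed in: Back panel at 1.10 to 1.34 rad (20 degrees from upright, give or take 7); tablet on the ledge between lip and back, within 30 mm of the middle, square to the stand within 0.2 rad, leaning back on the panel (9 to 34 degrees from upright), right way up, screen to the front, at rest (value of joint stand_back between 1.1 and 1.34 rad and x of tablet in the frame of stand between -0.078 and -0.04 m and y of tablet in the frame of stand between -0.03 and 0.03 m and z of tablet in the frame of stand between 0.008 and 0.032 m and angle between tablet's own z axis and vertical between 0.15 and 0.6 rad and angle between tablet's own x axis and vertical above 1.65 rad and angle between the y axis of tablet and the y axis of stand, either way round below 0.2 rad and contact force between tablet and stand above 0.5 N and linear speed of tablet below 0.02 m/s and velocity of joint stand_back between -0.05 and 0.05 rad/s); the robot touches nothing.
It fails at once if a bystander (salt shaker, tumbler or garlic) is moved by more than 30 mm (distance of any of salt_shaker, tumbler, garlic from where it was at the start of the episode above 0.03 m).
It fails at once if the tablet is dropped or banged on the stand (over 40 N) (contact force between tablet and stand above 40 N).
It also fails if it takes over 64 s, if anything falls off the work surface, if the arm or the gripper's body presses on something with over 40 N, if the wrist force passes 120 N, or if a joint passes its speed limit or range.

## Robot

A 6-joint arm with a two-finger parallel gripper is mounted at the origin on a cart in front of the work surface, level with it; the furniture and walls round the work are solid. World frame = base frame: x ahead of the robot, y to its left, z up, the work surface at z = 0. Lengths are in m, angles in degrees, forces in N, time in s.
With the tool pointing down it reaches from about 0.375 to 0.9 m from the base axis. Payload 3.1 kg.
Tool frame: the origin (TCP) lies midway between the tips of the shut fingers; the grasp point (between the pads) lies 19 mm behind it; z points along the fingers, y is the line along which they close (so a half turn about z gives the same grasp; the last joint's range is limited). The gripper opens to 87 mm and grips with 3 to 60 N. Pads are 19 mm wide; open, the fingers measure 117 mm over their backs; the gripper's body (75 mm by 190 mm) begins 51 mm behind the grasp point.
Start: joints at [61.908, 30.224, 82.088, -0, 67.689, -10.227], TCP at [0.192, 0.595, 0.223] pointing down, gripper open.
Joint ranges: [-176.69, 176.69], [-43.24, 126.21], [12.49, 139.97], [-82, 262], [0, 151.66], [-163.58, 163.58]. Speed limits (degrees/s): [159.86, 159.86, 180, 180, 180, 180].

## Interface

Orientations are given as a 3x3 rotation matrix whose columns are the frame's x, y, z axes.
In Python, from rig import bot gives the robot as it stands.
- The arm moves only by the tool inch_along, called after "Call:" in YAML: its name, and indented under it one key for each argument. Schema: {"type":"object","properties":{"motion":{"type":"object","properties":{"sx":{"type":"array","items":{"type":"number"},"minItems":1,"maxItems":20},"sy":{"type":"array","items":{"type":"number"},"minItems":1,"maxItems":20},"sz":{"type":"array","items":{"type":"number"},"minItems":1,"maxItems":20},"rx":{"type":"array","items":{"type":"number"},"minItems":1,"maxItems":20},"ry":{"type":"array","items":{"type":"number"},"minItems":1,"maxItems":20},"rz":{"type":"array","items":{"type":"number"},"minItems":1,"maxItems":20},"finger_gap":{"type":"array","items":{"type":"number"},"minItems":1,"maxItems":20}},"additionalProperties":false,"required":["sx","sy","sz","rx","ry","rz","finger_gap"]},"only":{"type":"string"},"quiet":{"type":"boolean"},"lines":{"type":"string"}},"required":["motion"],"additionalProperties":false}. motion is an object with one list for each field, all of the same length, 1 to 20, a row being the entries at one place: sx, sy, sz (the shift in m), rx, ry, rz (a rotation vector in degrees), finger_gap (the opening from 0.0 (shut) to 1.0 (fully open)); each row is the pose to reach, as a shift and turn from the pose commanded when the call began, along the tool's axes at that moment; what a row does not reach only later rows make up. A row lasts 1/10 s, in which the tool goes at most 0.05 m and 8.59 degrees, less where a joint would pass 70% of its speed; a pose out of reach is approached as far as the arm can. The fingers move at their own pace and stop on an object; the grip force is fixed at half the most. Time passes only in rows, so rows that do not move let the fingers close. The tool returns the time, the measured TCP pose, the force, the opening and the grip force at its end. only (a regular expression) keeps the lines of the reply that match it, lines (a string "A,B") keeps lines A to B, and quiet returns only ok. Input that does not fit is refused with a message, and nothing moves.
- bot.read_state(): the state, without advancing time (a new reading comes with each control period).
- bot.capture(name): name is "side" or "top" or "wrist"; returns a dict with "color" (400x640x3 uint8, red, green, blue), "K" (3x3 intrinsics, pixels), "D" ([k1, k2, p1, p2, k3] as OpenCV has them; the pictures are not rectified), "view" (4x4, takes a point from world to camera coordinates); the wrist camera has in their place "mount" (4x4, takes a point from camera to tool coordinates, whose origin is the TCP and whose axes are the flange's). Camera axes: x right, y up, looking along -z (the intrinsics and any distortion apply to the point x, -y, -z); pixel columns grow to the right and rows downward; lengths in m; the calibration is good to about 2 mm. A picture is of the moment at which its call begins: read the wrist's pose just before it. There is no depth.
- bot.hand_in(): hands the job in; it is judged then, once.
The state is a dict: "time_s": time; "joint_positions": joint angles; "qvel": joint speeds; "tau": joint torques, N m; "position": TCP position; "tcp_rot": TCP orientation; "force": force on the tool from outside, world axes, zero at the start; "moment": the same for the moment, N m; "opening": opening from 0.0 (shut) to 1.0 (fully open); "grasp_force": force on a finger pad.
Only numpy, scipy, OpenCV 4.12 (cv2) and the standard library are available. Lean on these libraries where they do the work, as an engineer would, in place of code of your own. Each camera call takes 0.05 s, during which the arm holds its last target. There are 200 camera calls.

## Working session

There is one attempt and no reset: what is moved stays moved. The work goes in short steps, Python scripts to look and compute and a tool call to move; the robot and the scene stay as the last step left them, time stands still between calls to the robot, and variables do not carry over. Pictures are saved under pics/ and viewed, at most 10 in all, crops included, and the job is handed in when it is done.

```bash
ls; mkdir -p pics
```

Run:
```python
from rig import bot
import cv2,numpy as np
s=bot.read_state();print(s['time_s'],s['position'],np.round(s['tcp_rot'],3),s['opening'])
for n in ['top','side']:
    c=bot.capture(n);cv2.imwrite(f'pics/{n}0.png',c['color'][:,:,::-1]);print(n,np.round(c['K'],1).tolist(),np.round(c['D'],3),np.round(c['view'],3).tolist())
```

```text
pics
rig.py
0.0 [0.19134874 0.59422403 0.22157049] [[-0.952  0.307 -0.001]
 [ 0.307  0.952 -0.002]
 [ 0.    -0.002 -1.   ]] 0.9975378462153267
top [[404.9, 0.0, 314.1], [0.0, 404.9, 199.8], [0.0, 0.0, 1.0]] [0.032 0.    0.    0.    0.   ] [[-0.039, -0.999, -0.004, 0.002], [0.976, -0.039, 0.214, -0.546], [-0.214, 0.004, 0.977, -1.273], [0.0, 0.0, 0.0, 1.0]]
side [[421.2, 0.0, 308.0], [0.0, 421.2, 197.4], [0.0, 0.0, 1.0]] [-0.041  0.     0.     0.     0.   ] [[-0.997, -0.07, 0.014, 0.51], [0.055, -0.633, 0.772, -0.141], [-0.045, 0.771, 0.635, -1.16], [0.0, 0.0, 0.0, 1.0]]
```

View pics/top0.png

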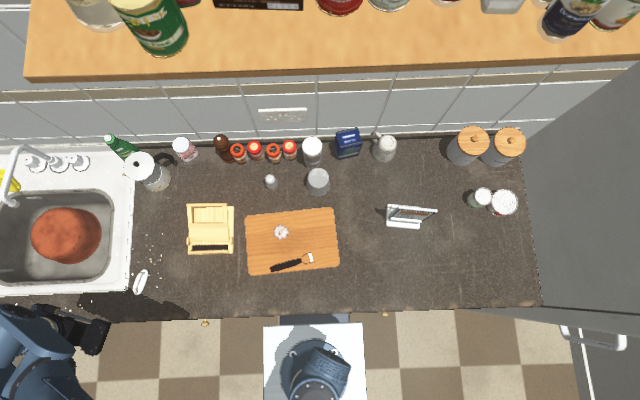

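View pics/side0.png

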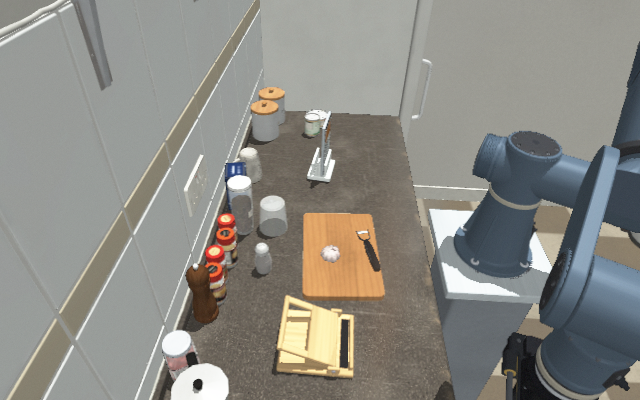

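The top view shows the stand at left around (210,230) with its lip toward the robot. The dock and tablet are at right, around (410,215). The tumbler (318,180), salt shaker (270,182) and garlic (281,232) lie between them. The side view agrees, with the stand at (315,340) and the dock at (322,160). Next I'll look at enlarged crops.

Create h.py:
```python
import cv2,numpy as np
def ray(c,px,pose=None):
    """world origin & direction of rays through pixels; pose=(R,p) of the tool for the wrist"""
    u=cv2.undistortPoints(np.array(px,float).reshape(-1,1,2),np.array(c['K']),np.array(c['D'])).reshape(-1,2)
    d=np.c_[u[:,0],-u[:,1],-np.ones(len(u))]
    if 'view' in c: M=np.linalg.inv(c['view'])
    else:
        T=np.eye(4);T[:3,:3],T[:3,3]=pose;M=T@np.array(c['mount'])
    return M[:3,3],d@M[:3,:3].T
def plane(c,px,z,pose=None):
    o,d=ray(c,px,pose);return o+d*((z-o[2])/d[:,2])[:,None]
def tri(r1,r2):
    """closest points of ray pairs, and the gap"""
    out=[]
    for a,b in zip(r1[1],r2[1]):
        A=np.c_[a,-b];t=np.linalg.lstsq(A,r2[0]-r1[0],rcond=None)[0]
        p,q=r1[0]+a*t[0],r2[0]+b*t[1];out.append(np.r_[(p+q)/2,np.linalg.norm(p-q)])
    return np.array(out)
def proj(c,P,pose=None):
    if 'view' in c: M=np.array(c['view'])
    else:
        T=np.eye(4);T[:3,:3],T[:3,3]=pose;M=np.linalg.inv(T@np.array(c['mount']))
    X=np.array(P)@M[:3,:3].T+M[:3,3];X=X*[1,-1,-1]
    return cv2.projectPoints(X.reshape(-1,1,3),np.zeros(3),np.zeros(3),np.array(c['K']),np.array(c['D']))[0].reshape(-1,2)
```

Run:
```python
import cv2,numpy as np
t=cv2.imread('pics/top0.png');s=cv2.imread('pics/side0.png')
f=lambda i,x,y,w,h,k:cv2.resize(i[y:y+h,x:x+w],None,fx=k,fy=k,interpolation=cv2.INTER_CUBIC)
o=np.vstack([np.hstack([f(t,175,193,80,60,5),f(t,370,190,80,60,5)]),np.hstack([f(s,270,290,100,75,4),np.pad(f(s,290,105,50,75,4),((0,0),(0,200),(0,0)))])])
cv2.imwrite('pics/crop1.png',o)
```

```text
(no output)
```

View pics/crop1.png

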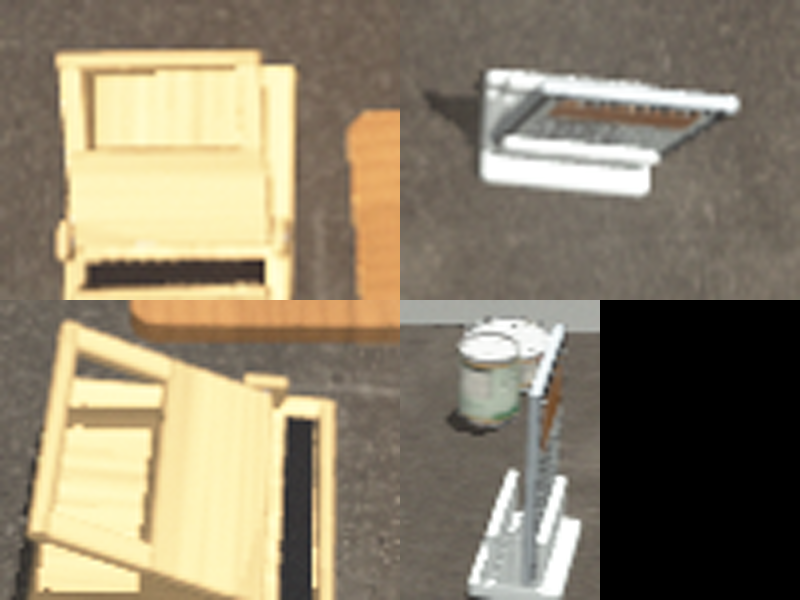

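Run:
```python
from h import *;from rig import bot
t=bot.capture('top');s=bot.capture('side')
np.set_printoptions(precision=4,suppress=True)
print('rail L,R\n',tri(ray(t,[(187,204.5),(227,204.5)]),ray(s,[(280,348),(287,298)])))
print('tab L,R\n',tri(ray(t,[(399,208),(437,210.7)]),ray(s,[(324,128),(330,113)])))
print('dock base',plane(t,[(386.4,226),(420,228.6),(388,204.5)],.015))
print('stand base rr', plane(t,[(233.4,206.4)],.016), 'strip', plane(t,[(175+87/5,193+262/5),(175+265/5,193+262/5),(175+87/5,193+283/5),(175+265/5,193+283/5)],.016))
print('salt,tumbler,garlic',plane(t,[(270,189),(318,190),(281,233)],.03))
w=bot.capture('wrist');print(np.round(w['mount'],3),w['K'])
```

```text
rail L,R
 [[0.542  0.3915 0.0768 0.0018]
 [0.5402 0.2642 0.0697 0.0017]]
tab L,R
 [[ 0.4831 -0.2656  0.1984  0.0038]
 [ 0.47   -0.377   0.1906  0.0005]]
dock base [[ 0.4563 -0.2579  0.015 ]
 [ 0.4433 -0.3689  0.015 ]
 [ 0.5294 -0.269   0.015 ]]
stand base rr [[0.5435 0.2541 0.016 ]] strip [[0.4171 0.3888 0.016 ]
 [0.4123 0.2714 0.016 ]
 [0.4032 0.3885 0.016 ]
 [0.3984 0.2713 0.016 ]]
salt,tumbler,garlic [[ 0.5957  0.128   0.03  ]
 [ 0.5857 -0.0341  0.03  ]
 [ 0.4446  0.094   0.03  ]]
[[ 0.     0.966  0.259  0.071]
 [ 1.    -0.    -0.     0.001]
 [-0.     0.259 -0.966 -0.161]
 [ 0.     0.     0.     1.   ]] [[293.4892   0.     317.4359]
 [  0.     293.4892 201.8559]
 [  0.       0.       1.    ]]
```

Call:
inch_along:
  motion: {"sx": [-0.1,-0.2,-0.3,-0.376,-0.376,-0.376,-0.376,-0.376,-0.376,-0.376,-0.376,-0.376],"sy": [-0.04,-0.08,-0.12,-0.158,-0.158,-0.158,-0.158,-0.158,-0.158,-0.158,-0.158,-0.158],"sz": [-0.01,-0.02,-0.03,-0.03,-0.03,-0.03,-0.03,-0.03,-0.03,-0.03,-0.03,-0.03],"rx": [0,0,0,0,0,0,0,0,0,0,0,0],"ry": [0,0,0,0,0,0,0,0,0,0,0,0],"rz": [18,36,54,70,74,74,74,74,74,74,74,74],"finger_gap": [1,1,1,1,1,1,1,1,1,1,1,1]}

```text
time_s: 1.45
position: [0.4997, 0.33, 0.2523]
tcp_rot: [[0.03, 1.0, -0.001], [1.0, -0.03, -0.0], [-0.0, -0.001, -1.0]]
force: [-0.1, 0.3, 0.4]
opening: 1.0
grasp_force: 0.0
```

Run:
```python
from rig import bot
import cv2,numpy as np,pickle
s=bot.read_state();w=bot.capture('wrist');pickle.dump((s,w),open('w1.pkl','wb'))
print(np.round(s['tcp_rot'],3),s['joint_positions'])
cv2.imwrite('pics/w1.png',w['color'][:,:,::-1])
```

```text
[[ 0.03   1.    -0.001]
 [ 1.    -0.03  -0.   ]
 [-0.    -0.001 -1.   ]] [2.27432946e+01 2.63744545e+01 8.39791048e+01 2.23213958e-02
 6.97098947e+01 2.44290186e+01]
```

View pics/w1.png

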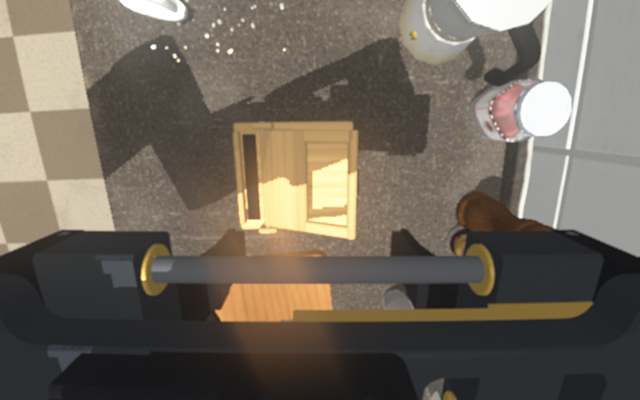

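The wrist view shows the stand in the middle: the rail along the right edge (x≈355, rows 125–238), the dark ledge strip at (243–258, 134–222), and the front edge at x≈237.

Run:
```python
from h import *;from rig import bot;import pickle
np.set_printoptions(precision=4,suppress=True)
S,w=pickle.load(open('w1.pkl','rb'));P=(np.array(S['tcp_rot']),np.array(S['position']))
t=bot.capture('top');s=bot.capture('side')
W=[(354,125),(354,238)]
print('w+side',tri(ray(w,W,P),ray(s,[(280,348.5),(287,298)])))
print('w+top',tri(ray(w,W,P),ray(t,[(186.5,204.8),(227.2,204.8)])))
print('strip',plane(w,[(243,134),(257,134),(247,221),(260,221)],.016,P),'front',plane(w,[(234,124),(240,229)],.02,P))
g=cv2.cvtColor(w['color'],cv2.COLOR_RGB2HSV)
for r in (140,180,215): print(r,w['color'][r,228:266].max(1).tolist(),w['color'][r,340:364].max(1).tolist())
```

Run:
```python
import cv2,numpy as np
w=cv2.imread('pics/w1.png')
cv2.imwrite('pics/w1c.png',cv2.resize(w[110:250,220:370],None,fx=4,fy=4,interpolation=cv2.INTER_CUBIC))
```

```text
w+side [[0.5405 0.3984 0.0863 0.0008]
 [0.543  0.2573 0.0611 0.0023]]
w+top [[0.5445 0.3979 0.062  0.0015]
 [0.5402 0.2626 0.0729 0.0052]]
strip [[0.4022 0.3906 0.016 ]
 [0.4208 0.39   0.016 ]
 [0.3965 0.2691 0.016 ]
 [0.4152 0.2686 0.016 ]] front [[0.3925 0.4038 0.02  ]
 [0.3864 0.2587 0.02  ]]
140 [85, 84, 83, 84, 102, 137, 160, 168, 166, 159, 146, 136, 147, 155, 129, 93, 74, 75, 77, 77, 78, 77, 80, 78, 79, 79, 80, 116, 162, 181, 179, 171, 168, 170, 170, 168, 165, 168] [191, 191, 191, 192, 191, 191, 191, 189, 182, 170, 171, 179, 186, 193, 193, 187, 177, 155, 117, 90, 87, 87, 89, 89]
180 [98, 96, 97, 97, 99, 102, 101, 114, 142, 169, 184, 186, 182, 167, 154, 159, 166, 143, 116, 108, 111, 114, 117, 119, 121, 121, 123, 126, 126, 134, 161, 189, 200, 196, 191, 193, 198, 197] [255, 255, 255, 255, 255, 255, 255, 248, 243, 251, 254, 255, 255, 255, 255, 254, 233, 161, 121, 132, 143, 143, 140, 138]
215 [146, 150, 150, 148, 147, 149, 151, 150, 149, 152, 186, 238, 254, 254, 255, 252, 227, 181, 176, 178, 151, 130, 129, 130, 132, 134, 137, 140, 142, 143, 142, 163, 237, 255, 255, 255, 253, 253] [239, 249, 255, 255, 255, 255, 250, 244, 250, 254, 255, 255, 255, 255, 252, 234, 180, 145, 138, 139, 145, 147, 146, 144]
```

View pics/w1c.png

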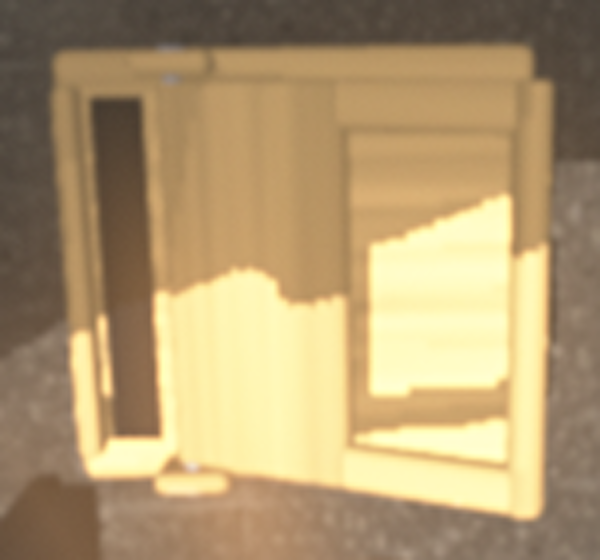

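The crop shows the rail running from (355,130.5) to (352,238.7). The base corners are at (352.5,122.5) rear-left, (234.2,123.7) front-left and (242.5,228) front-right.

Run:
```python
from h import *;from rig import bot;import pickle
np.set_printoptions(precision=4,suppress=True)
S,w=pickle.load(open('w1.pkl','rb'));P=(np.array(S['tcp_rot']),np.array(S['position']))
t=bot.capture('top');s=bot.capture('side')
W=[(355,130.5),(352,238.7)]
print('w+side',tri(ray(w,W,P),ray(s,[(280,348.5),(287,298)])))
print('w+top',tri(ray(w,W,P),ray(t,[(186.5,204.8),(227.2,204.8)])))
C=plane(w,[(352.5,122.5),(234.2,123.7),(242.5,228)],.016,P)
print('corners',C,'centre',(C[0]+C[2])/2, 'lens',np.linalg.norm(C[0]-C[1]),np.linalg.norm(C[2]-C[1]))
print('yaw',np.degrees(np.arctan2(*(C[0]-C[1])[[1,0]])),np.degrees(np.arctan2(*(C[1]-C[2])[[0,1]])))
```

```text
w+side [[0.5421 0.3923 0.0761 0.0021]
 [0.5421 0.2548 0.0574 0.0002]]
w+top [[0.5423 0.3925 0.0781 0.0013]
 [0.5386 0.2623 0.0748 0.0029]]
corners [[0.5473 0.401  0.016 ]
 [0.3917 0.4042 0.016 ]
 [0.389  0.2587 0.016 ]] centre [0.4681 0.3298 0.016 ] lens 0.1555601837842668 0.14557706180361135
yaw -1.2106397019999537 1.075346274902439
```

Call:
inch_along:
  motion: {"sx": [0,0,0,0,0,0,0,0,0],"sy": [0.042,0.042,0.042,0.042,0.042,0.042,0.042,0.042,0.042],"sz": [0.04,0.08,0.12,0.15,0.17,0.185,0.196,0.196,0.196],"rx": [0,0,0,0,0,0,0,0,0],"ry": [0,0,0,0,0,0,0,0,0],"rz": [0,0,0,0,0,0,0,0,0],"finger_gap": [0.5,0.5,0.5,0.5,0.5,0.5,0.5,0.5,0.5]}

```text
time_s: 2.6
position: [0.5436, 0.3281, 0.0573]
tcp_rot: [[0.032, 0.999, 0.001], [0.999, -0.032, 0.001], [0.001, 0.001, -1.0]]
force: [0.2, 1.1, -0.5]
opening: 0.502
grasp_force: 0.0
```

Run:
```python
from rig import bot
import cv2,numpy as np
w=bot.capture('wrist');s=bot.capture('side')
cv2.imwrite('pics/g1.png',np.vstack([cv2.resize(w['color'][100:340,160:480,::-1],(640,480))[:300],cv2.resize(s['color'][270:390,240:400,::-1],(400,300)).copy().__class__((300,640,3),np.uint8)*0])) if 0 else cv2.imwrite('pics/g1.png',np.hstack([w['color'][60:360,140:500,::-1],cv2.resize(s['color'][270:390,230:390,::-1],(400,300))]))
```

```text
(no output)
```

View pics/g1.png

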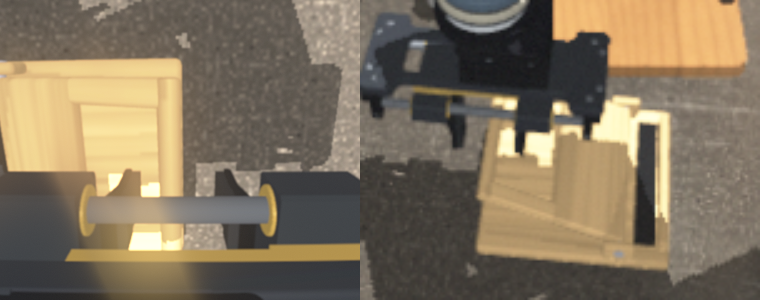

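The rail sits between the two fingers, at crop x≈172 with the fingers at 130 and 235. Closing now.

Call:
inch_along:
  motion: {"sx": [0,0,0,0,0,0],"sy": [0,0,0,0,0,0],"sz": [0,0,0,0,0,0],"rx": [0,0,0,0,0,0],"ry": [0,0,0,0,0,0],"rz": [0,0,0,0,0,0],"finger_gap": [0.2,0.05,0.05,0.05,0.05,0.05]}

```text
time_s: 3.3
position: [0.54, 0.3278, 0.056]
tcp_rot: [[0.033, 0.999, -0.006], [0.999, -0.033, -0.001], [-0.001, -0.006, -1.0]]
force: [-4.5, 1.0, 1.0]
opening: 0.125
grasp_force: 30.0
```

Call:
inch_along:
  motion: {"sx": [0,0,0,0,0,0,0,0,0,0],"sy": [-0.005,-0.012,-0.019,-0.028,-0.037,-0.047,-0.058,-0.069,-0.069,-0.069],"sz": [-0.010,-0.021,-0.030,-0.039,-0.047,-0.0535,-0.059,-0.064,-0.064,-0.064],"rx": [0,0,0,0,0,0,0,0,0,0],"ry": [0,0,0,0,0,0,0,0,0,0],"rz": [0,0,0,0,0,0,0,0,0,0],"finger_gap": [0.05,0.05,0.05,0.05,0.05,0.05,0.05,0.05,0.05,0.05]}

```text
time_s: 4.3
position: [0.4751, 0.3292, 0.1234]
tcp_rot: [[0.032, 0.999, 0.004], [0.999, -0.032, -0.001], [-0.001, 0.004, -1.0]]
force: [-0.2, -4.7, 3.2]
opening: 0.127
grasp_force: 29.9
```

Call:
inch_along:
  motion: {"sx": [0,0,0,0,0,0,0,0,0,0,0],"sy": [0,0,0,0,0,0,0,0,0,0,0],"sz": [0,0,0,0,-0.02,-0.05,-0.1,-0.14,-0.14,-0.14,-0.14],"rx": [0,0,0,0,0,0,0,0,0,0,0],"ry": [0,0,0,0,0,0,0,0,0,0,0],"rz": [0,0,0,0,0,0,0,0,0,0,0],"finger_gap": [0.5,0.5,0.5,0.5,0.5,0.5,0.5,0.5,0.5,0.5,0.5]}

```text
time_s: 5.4
position: [0.473, 0.3296, 0.2591]
tcp_rot: [[0.033, 0.999, -0.003], [0.999, -0.033, -0.001], [-0.001, -0.003, -1.0]]
force: [-0.0, 0.5, -0.2]
opening: 0.502
grasp_force: 0.0
```

Run:
```python
from rig import bot
import cv2,numpy as np,pickle
s=bot.read_state();w=bot.capture('wrist');t=bot.capture('top');d=bot.capture('side');pickle.dump((s,w,t,d),open('w2.pkl','wb'))
f=lambda i,x,y,W,H,k:cv2.resize(i[y:y+H,x:x+W,::-1],None,fx=k,fy=k,interpolation=cv2.INTER_CUBIC)
cv2.imwrite('pics/p2.png',np.hstack([f(w['color'],200,60,200,180,2),np.vstack([f(d['color'],260,250,100,120,3),])]))
```

```text
(no output)
```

View pics/p2.png

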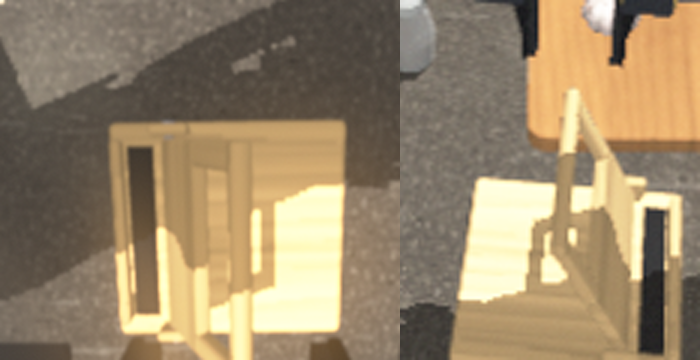

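The wrist crop shows the panel raised, with the rail's left end at (320.5,130). The base corners are at (255,122.5), (372.5,121), (371,226) and (261,226.5). The side crop puts the rail ends at about (313,333) and (317,281).

Run:
```python
from h import *;import pickle
np.set_printoptions(precision=4,suppress=True)
S,w,t,d=pickle.load(open('w2.pkl','rb'));P=(np.array(S['tcp_rot']),np.array(S['position']))
print('rail',tri(ray(w,[(320.5,130.5)],P),ray(d,[(313,332.5)])))
C=plane(w,[(255,122.5),(372.5,121),(371,226),(261,226.5)],.016,P)
print(C,'centre',C.mean(0)); e=[C[1]-C[0],C[2]-C[3],C[0]-C[3],C[1]-C[2]]
print('yaw',[np.degrees(np.arctan2(v[1],v[0])) for v in e[:2]],[np.degrees(np.arctan2(-v[0],v[1])) for v in e[2:]],[np.linalg.norm(v) for v in e])
print('strip',plane(w,[(200+126/2,60+147/2),(200+153/2,60+147/2),(200+135/2,60+314/2),(200+160/2,60+314/2)],.016,P))
for a in (1.1,1.22,1.34):
  X=np.array([.4705-.04+.121*np.cos(a),.3295+.065,.026+.121*np.sin(a)]);Y=X-[0,.13,0];print(a,proj(w,[X],P),proj(d,[X,Y]).tolist(),proj(t,[X]))
# tablet top-edge + plate pixels for the dock
f=t['color'][190:250,370:450]
```

```text
rail [[0.477  0.3943 0.1437 0.0006]]
[[0.3909 0.4045 0.016 ]
 [0.5477 0.4014 0.016 ]
 [0.5477 0.2532 0.016 ]
 [0.387  0.2574 0.016 ]] centre [0.4683 0.3291 0.016 ]
yaw [np.float64(-1.1581985133398327), np.float64(-1.5027791316006542)] [np.float64(-1.5268700322657653), np.float64(0.02959027557530006)] [np.float64(0.15678326845643173), np.float64(0.16080459988247664), np.float64(0.14717290833377372), np.float64(0.14816878322405783)]
strip [[0.4005 0.3898 0.016 ]
 [0.4187 0.3892 0.016 ]
 [0.3977 0.2717 0.016 ]
 [0.4158 0.2711 0.016 ]]
1.1 [[328.9306 129.754 ]] [[308.2901081776375, 335.20406753771124], [312.52503573099307, 281.29249613714524]] [[179.6427 219.1649]]
1.22 [[314.8594 130.3648]] [[315.3985414219234, 333.9727281461286], [318.86957226893935, 279.9297720254379]] [[178.869  223.1637]]
1.34 [[299.6727 130.9874]] [[322.87204396547276, 333.2370892996795], [325.5276861394792, 279.0728801661502]] [[178.257  227.4944]]
```

The panel is at about 1.18 rad, which is in range. Next I'll move over the dock.

Call:
inch_along:
  motion: {"sx": [-0.02,-0.06,-0.11,-0.16,-0.21,-0.26,-0.31,-0.36,-0.41,-0.46,-0.51,-0.56,-0.6,-0.63,-0.65,-0.65,-0.65,-0.65,-0.65],"sy": [0,0.002,0.004,0.006,0.008,0.01,0.012,0.014,0.016,0.018,0.02,0.022,0.024,0.025,0.025,0.025,0.025,0.025,0.025],"sz": [-0.03,-0.06,-0.061,-0.061,-0.061,-0.061,-0.061,-0.061,-0.061,-0.061,-0.061,-0.061,-0.061,-0.061,-0.061,-0.061,-0.061,-0.061,-0.061],"rx": [0,0,0,0,0,0,0,0,0,0,0,0,0,0,0,0,0,0,0],"ry": [0,0,0,0,0,0,0,0,0,0,0,0,0,0,0,0,0,0,0],"rz": [0,0,0,1,1,2,2,3,3,4,4,5,5,5,5,5,5,5,5],"finger_gap": [0.5,0.5,0.5,0.5,0.5,0.5,0.5,0.5,0.5,0.5,0.5,0.5,0.5,0.5,0.5,0.5,0.5,0.5,0.5]}

```text
time_s: 7.45
position: [0.4781, -0.3188, 0.3217]
tcp_rot: [[0.118, 0.993, -0.0], [0.993, -0.118, 0.0], [0.0, -0.0, -1.0]]
force: [-0.0, -0.0, -1.1]
opening: 0.503
grasp_force: 0.0
```

Run:
```python
from rig import bot
import cv2,numpy as np,pickle
s=bot.read_state();w=bot.capture('wrist');t=bot.capture('top');d=bot.capture('side');pickle.dump((s,w,t,d),open('w3.pkl','wb'))
f=lambda i,x,y,W,H,k:cv2.resize(i[y:y+H,x:x+W,::-1],None,fx=k,fy=k,interpolation=cv2.INTER_CUBIC)
cv2.imwrite('pics/p3.png',f(w['color'],170,40,300,225,2))
```

```text
(no output)
```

View pics/p3.png

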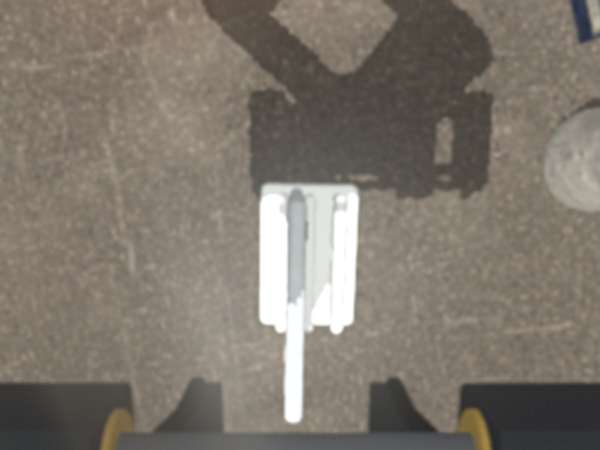

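The wrist view shows the tablet's top edge as a strip from (318.5,136) to (316.5,250), with the dock base below it.

Run:
```python
from h import *;import pickle
np.set_printoptions(precision=4,suppress=True)
S,w,t,d=pickle.load(open('w3.pkl','rb'));P=(np.array(S['tcp_rot']),np.array(S['position']))
W=[(318.5,136),(316.5,250)]
print('w+top',tri(ray(w,W,P),ray(t,[(399,208),(437,210.7)])))
print('w+side',tri(ray(w,W,P),ray(d,[(324,128),(330,113)])))
Q=plane(w,W,.2,P);print(Q,Q.mean(0),np.linalg.norm(Q[0]-Q[1]),np.degrees(np.arctan2(-(Q[0]-Q[1])[0],(Q[0]-Q[1])[1])))
C=plane(w,[(300.5,132.5),(349,132.5),(301,202),(347,202.5)],.016,P);print('dock',C,C.mean(0))
```

```text
w+top [[ 0.4833 -0.2622  0.2002  0.0074]
 [ 0.4697 -0.3759  0.1962  0.0014]]
w+side [[ 0.4853 -0.2594  0.2025  0.001 ]
 [ 0.4697 -0.3798  0.1891  0.0002]]
[[ 0.4858 -0.2595  0.2   ]
 [ 0.4702 -0.3749  0.2   ]] [ 0.478  -0.3172  0.2   ] 0.11643320504126776 -7.719525061793989
dock [[ 0.4583 -0.2585  0.016 ]
 [ 0.5331 -0.2673  0.016 ]
 [ 0.4444 -0.3693  0.016 ]
 [ 0.5196 -0.3791  0.016 ]] [ 0.4889 -0.3185  0.016 ]
```

Call:
inch_along:
  motion: {"sx": [0,0,0,0,0,0,0,0,0,0,0,0,0],"sy": [0,0,0,0,0,0,0,0,0,0,0,0,0],"sz": [0.04,0.08,0.12,0.145,0.16,0.16,0.16,0.16,0.16,0.16,0.16,0.16,0.16],"rx": [0,0,0,0,0,0,0,0,0,0,0,0,0],"ry": [0,0,0,0,0,0,0,0,0,0,0,0,0],"rz": [0.5,0.5,0.5,0.5,0.5,0.5,0.5,0.5,0.5,0.5,0.5,0.5,0.5],"finger_gap": [0.5,0.5,0.5,0.5,0.5,0.5,0.3,0.03,0.03,0.03,0.03,0.03,0.03]}

```text
time_s: 8.9
position: [0.478, -0.3206, 0.1621]
tcp_rot: [[0.128, 0.992, 0.0], [0.992, -0.128, -0.0], [-0.0, 0.0, -1.0]]
force: [0.0, 0.8, 4.3]
opening: 0.1
grasp_force: 30.0
```

Call:
inch_along:
  motion: {"sx": [0,0,0,0,0,0,0,0,0,0,0,0,0],"sy": [0,0,0,0,0,0,0,0,0,0,0,0,0],"sz": [-0.006,-0.015,-0.027,-0.04,-0.055,-0.075,-0.1,-0.13,-0.16,-0.185,-0.2,-0.2,-0.2],"rx": [0,0,0,0,0,0,0,0,0,0,0,0,0],"ry": [0,0,0,0,0,0,0,0,0,0,0,0,0],"rz": [0,0,0,0,0,0,0,0,0,0,0,0,0],"finger_gap": [0.03,0.03,0.03,0.03,0.03,0.03,0.03,0.03,0.03,0.03,0.03,0.03,0.03]}

```text
time_s: 10.2
position: [0.4776, -0.3201, 0.3618]
tcp_rot: [[0.128, 0.992, 0.0], [0.992, -0.128, -0.0], [-0.0, 0.0, -1.0]]
force: [-0.1, 0.2, -3.2]
opening: 0.101
grasp_force: 30.0
```

Run:
```python
from rig import bot
print(bot.read_state()['joint_positions'])
```

```text
[-4.49596577e+01  1.88766459e+01  7.84820967e+01 -1.76924358e-03
  8.26321746e+01 -3.76017519e+01]
```

The grip is too deep: on the stand the rear fingertip would clear the rail by only about 2 mm. I'll slide the tablet straight back into the dock and regrip 8–9 mm higher.

Call:
inch_along:
  motion: {"sx": [0,0,0,0,0,0,0,0,0,0,0,0,0],"sy": [0,0,0,0,0,0,0,0,0,0,0,0,0],"sz": [0.04,0.08,0.12,0.14,0.15,0.16,0.17,0.18,0.188,0.195,0.198,0.198,0.198],"rx": [0,0,0,0,0,0,0,0,0,0,0,0,0],"ry": [0,0,0,0,0,0,0,0,0,0,0,0,0],"rz": [0,0,0,0,0,0,0,0,0,0,0,0,0],"finger_gap": [0.03,0.03,0.03,0.03,0.03,0.03,0.03,0.03,0.03,0.03,0.03,0.03,0.03]}

```text
time_s: 11.5
position: [0.4804, -0.3258, 0.1735]
tcp_rot: [[0.126, 0.992, 0.007], [0.992, -0.126, -0.014], [-0.013, 0.009, -1.0]]
force: [-6.9, 1.0, 40.2]
opening: 0.126
grasp_force: 30.1
```

The tablet is catching on the dock with about 40 N, so I'll back up and look.

Call:
inch_along:
  motion: {"sx": [0,0,0,0],"sy": [0,0,0,0],"sz": [-0.02,-0.06,-0.06,-0.06],"rx": [0,0,0,0],"ry": [0,0,0,0],"rz": [0,0,0,0],"finger_gap": [0.03,0.03,0.03,0.03]}

```text
time_s: 11.9
position: [0.4785, -0.321, 0.2248]
tcp_rot: [[0.128, 0.992, 0.002], [0.992, -0.128, -0.002], [-0.002, 0.003, -1.0]]
force: [-0.0, 0.0, -3.4]
opening: 0.103
grasp_force: 30.0
```

Run:
```python
from rig import bot
import cv2,numpy as np,pickle
s=bot.read_state();w=bot.capture('wrist');d=bot.capture('side');t=bot.capture('top');pickle.dump((s,w,t,d),open('w4.pkl','wb'))
f=lambda i,x,y,W,H,k:cv2.resize(i[y:y+H,x:x+W,::-1],None,fx=k,fy=k,interpolation=cv2.INTER_CUBIC)
cv2.imwrite('pics/p4.png',np.hstack([f(w['color'],220,100,200,150,2),f(d['color'],280,90,80,100,3),]))if 0 else cv2.imwrite('pics/p4.png',np.hstack([f(w['color'],220,60,200,150,2),f(d['color'],285,80,100,75,4)]))
print(s['position'])
```

```text
[ 0.47849017 -0.32104076  0.22479014]
```

View pics/p4.png

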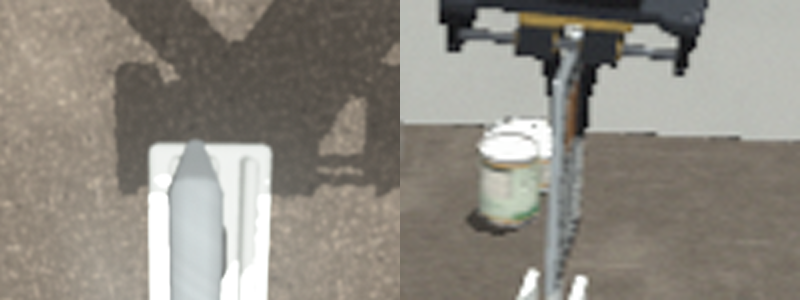

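The tablet is still held, but its top now sits close to the gripper body, so it slid up in the grip. In the wrist view its lower left corner is at about (318.5,130). I'll measure how far it slid.

Run:
```python
from h import *;import pickle
np.set_printoptions(precision=4,suppress=True)
S,w,t,d=pickle.load(open('w4.pkl','rb'));R=np.array(S['tcp_rot']);p=np.array(S['position']);P=(R,p)
for v in (129,130,131):
  o,D=ray(w,[(318.5,v)],P); o2=R.T@(o-p);D2=R.T@D[0]
  for off in (.0575,.0595,.0615):
    k=(off-o2[0])/D2[0];print(v,off,o2+D2*k)
# predicted side pixels of the near and far vertical edges for a given length below the tcp
for L in (.105,.12,.142):
  Q=[p+R@np.array([e,0,z]) for e in (.0595,-.0555) for z in (L,L-.18)];print(L,proj(d,Q).round(1).tolist(),proj(t,Q).round(1).tolist())
n=d['color'];
for x in (322,323,324,325): print(x,n[130:175,x].astype(int).sum(1).tolist())
```

```text
129 0.0575 [0.0575 0.0021 0.5844]
129 0.0595 [0.0595 0.0018 0.4773]
129 0.0615 [0.0615 0.0015 0.3701]
130 0.0575 [0.0575 0.0018 0.4743]
130 0.0595 [0.0595 0.0015 0.383 ]
130 0.0615 [0.0615 0.0012 0.2916]
131 0.0575 [0.0575 0.0015 0.3924]
131 0.0595 [0.0595 0.0013 0.3128]
131 0.0615 [0.0615 0.001  0.2333]
0.105 [[322.5, 150.8], [324.9, 97.6], [328.4, 132.2], [331.2, 81.0]] [[392.8, 211.3], [405.1, 199.0], [430.1, 214.6], [448.6, 202.7]]
0.12 [[322.3, 154.9], [324.7, 102.4], [328.2, 136.1], [331.0, 85.6]] [[391.9, 212.2], [404.0, 200.1], [428.7, 215.4], [446.8, 203.8]]
0.142 [[322.1, 160.7], [324.4, 109.3], [327.9, 141.7], [330.6, 92.2]] [[390.7, 213.4], [402.3, 201.8], [426.9, 216.6], [444.3, 205.4]]
322 [438, 439, 434, 443, 445, 457, 461, 462, 467, 461, 462, 464, 491, 501, 502, 504, 490, 487, 492, 490, 493, 500, 500, 499, 560, 595, 588, 570, 547, 545, 518, 496, 500, 504, 549, 632, 640, 737, 728, 763, 765, 609, 604, 605, 601]
323 [501, 503, 501, 501, 501, 500, 497, 503, 501, 502, 503, 498, 497, 499, 493, 442, 449, 444, 444, 434, 434, 404, 454, 523, 570, 551, 546, 516, 502, 507, 504, 534, 624, 639, 744, 749, 620, 705, 691, 763, 757, 584, 580, 592, 585]
324 [405, 443, 433, 437, 419, 396, 396, 440, 439, 422, 400, 393, 436, 423, 424, 366, 376, 378, 284, 300, 406, 356, 453, 517, 519, 544, 540, 504, 516, 628, 695, 744, 753, 686, 739, 739, 551, 489, 520, 697, 592, 600, 596, 604, 606]
325 [341, 375, 377, 350, 361, 306, 309, 364, 376, 339, 290, 327, 359, 320, 345, 266, 267, 328, 258, 327, 422, 401, 411, 426, 428, 466, 469, 430, 488, 753, 726, 744, 739, 646, 594, 657, 609, 620, 618, 621, 606, 603, 593, 597, 594]
```

The tablet slid roughly 25–30 mm up in the grip, so I won't retry the dock. Instead I'll stand the tablet on the bare worktop between the dock and the board, loosen slightly, slide up and regrip.

Call:
inch_along:
  motion: {"sx": [0.03,0.07,0.11,0.14,0.155,0.155,0.155,0.155,0.155,0.155,0.155,0.155,0.155],"sy": [0,0,0,0,0,0,0,0,0,0,0,0,0],"sz": [-0.01,-0.01,-0.01,-0.01,0,0.03,0.06,0.08,0.09,0.098,0.1,0.1,0.1],"rx": [0,0,0,0,0,0,0,0,0,0,0,0,0],"ry": [0,0,0,0,0,0,0,0,0,0,0,0,0],"rz": [0,0,0,0,0,0,0,0,0,0,0,0,0],"finger_gap": [0.03,0.03,0.03,0.03,0.03,0.03,0.03,0.03,0.03,0.03,0.03,0.03,0.03]}

```text
time_s: 13.35
position: [0.4984, -0.1672, 0.1243]
tcp_rot: [[0.128, 0.992, 0.002], [0.992, -0.128, -0.001], [-0.001, 0.002, -1.0]]
force: [0.4, 0.2, -3.3]
opening: 0.1
grasp_force: 30.0
```

Run:
```python
from h import *;from rig import bot
s=bot.read_state();R=np.array(s['tcp_rot']);p=np.array(s['position']);d=bot.capture('side');t=bot.capture('top');w=bot.capture('wrist')
f=lambda i,x,y,W,H,k:cv2.resize(i[y:y+H,x:x+W,::-1],None,fx=k,fy=k,interpolation=cv2.INTER_CUBIC)
cv2.imwrite('pics/p5.png',np.hstack([f(d['color'],270,110,130,110,4),f(w['color'],280,60,70,110,4)]))
for L in (.105,.12,.142):
  Q=[p+R@np.array([e,0,z]) for e in (.0595,-.0555) for z in (L,L-.18)];print(L,proj(d,Q).round(1).tolist())
```

```text
0.105 [[312.4, 207.2], [313.9, 156.9], [319.2, 184.1], [321.3, 135.3]]
0.12 [[312.3, 211.0], [313.8, 161.5], [319.1, 187.8], [321.1, 139.7]]
0.142 [[312.1, 216.5], [313.6, 168.1], [318.9, 193.2], [320.8, 146.0]]
```

View pics/p5.png

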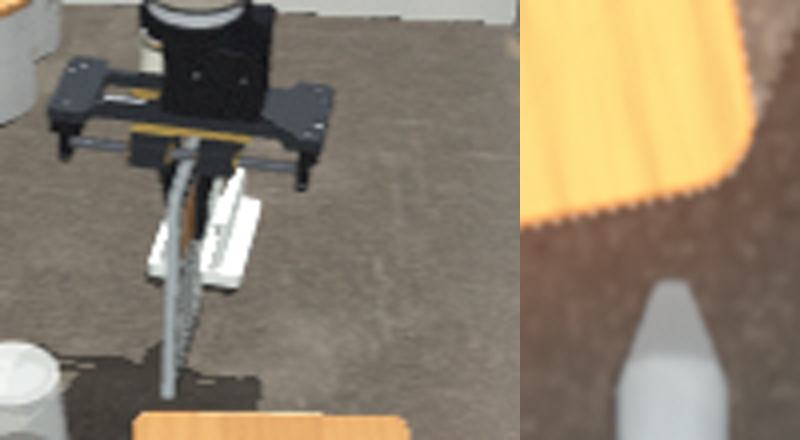

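The near bottom corner is at (312,209), so the tablet hangs about 113 mm below the TCP. The space under it is clear of the board. Lowering to contact.

Call:
inch_along:
  motion: {"sx": [0,0,0,0,0,0],"sy": [0,0,0,0,0,0],"sz": [0.004,0.008,0.01,0.012,0.012,0.012],"rx": [0,0,0,0,0,0],"ry": [0,0,0,0,0,0],"rz": [0,0,0,0,0,0],"finger_gap": [0.03,0.03,0.03,0.03,0.03,0.03]}

```text
time_s: 14.1
position: [0.4978, -0.1667, 0.1114]
tcp_rot: [[0.128, 0.992, -0.0], [0.992, -0.128, 0.0], [0.0, -0.0, -1.0]]
force: [0.0, -0.0, -2.2]
opening: 0.104
grasp_force: 30.0
```

Call:
inch_along:
  motion: {"sx": [0,0,0,0],"sy": [0,0,0,0],"sz": [0.001,0.002,0.002,0.002],"rx": [0,0,0,0],"ry": [0,0,0,0],"rz": [0,0,0,0],"finger_gap": [0.03,0.03,0.03,0.03]}

```text
time_s: 14.5
position: [0.498, -0.1667, 0.1109]
tcp_rot: [[0.128, 0.992, 0.001], [0.992, -0.128, -0.0], [-0.0, 0.001, -1.0]]
force: [-1.0, 1.7, 7.3]
opening: 0.103
grasp_force: 30.0
```

Call:
inch_along:
  motion: {"sx": [0,0,0,0,0,0,0,0,0,0,0,0,0],"sy": [0,0,0,0,0,0,0,0,0,0,0,0,0],"sz": [0,0,0,-0.008,-0.016,-0.024,-0.032,-0.04,-0.04,-0.04,-0.04,-0.04,-0.04],"rx": [0,0,0,0,0,0,0,0,0,0,0,0,0],"ry": [0,0,0,0,0,0,0,0,0,0,0,0,0],"rz": [0,0,0,0,0,0,0,0,0,0,0,0,0],"finger_gap": [0.15,0.15,0.15,0.15,0.15,0.15,0.15,0.15,0.15,0.15,0.03,0.03,0.03]}

```text
time_s: 15.8
position: [0.4978, -0.1667, 0.1493]
tcp_rot: [[0.128, 0.992, -0.0], [0.992, -0.128, 0.0], [0.0, -0.0, -1.0]]
force: [0.5, 0.5, -0.2]
opening: 0.096
grasp_force: 30.0
```

Call:
inch_along:
  motion: {"sx": [0,0,0,0,0,0,0,0,0],"sy": [0,0,0,0,0,0,0,0,0],"sz": [-0.01,-0.04,-0.08,-0.12,-0.16,-0.19,-0.2,-0.2,-0.2],"rx": [0,0,0,0,0,0,0,0,0],"ry": [0,0,0,0,0,0,0,0,0],"rz": [0,0,0,0,0,0,0,0,0],"finger_gap": [0.03,0.03,0.03,0.03,0.03,0.03,0.03,0.03,0.03]}

```text
time_s: 16.7
position: [0.4966, -0.1661, 0.3476]
tcp_rot: [[0.128, 0.992, -0.004], [0.992, -0.128, 0.002], [0.002, -0.004, -1.0]]
force: [-0.3, -0.3, -3.1]
opening: 0.103
grasp_force: 30.0
```

Run:
```python
from h import *;from rig import bot
np.set_printoptions(precision=4,suppress=True)
from scipy.spatial.transform import Rotation as Ro
s=bot.read_state();R=np.array(s['tcp_rot']);p=np.array(s['position'])
d=bot.capture('side');t=bot.capture('top');cv2.imwrite('pics/t6.png',t['color'][:,:,::-1]);cv2.imwrite('pics/s6.png',d['color'][:,:,::-1])
yaw=np.radians(-1.4);S=Ro.from_euler('z',yaw).as_matrix();O=np.array([.4705,.3295,0])
th=np.radians(21);L=.1493
z=np.array([-np.sin(th),0,-np.cos(th)]);x=np.array([0,1,0]);y=np.cross(z,x);T=S@np.c_[x,y,z]
for name,org in (('above',[-.057+.03,-.002,.0178+.16]),('place',[-.057,-.002,.0178])):
    tcp=O+S@(np.array(org)-L*z);print(name,tcp,'delta tool',R.T@(tcp-p),'rv',Ro.from_matrix(R.T@T).as_rotvec(degrees=True))
print(R,T,s['force'])
```

```text
above [0.4969 0.3269 0.3172] delta tool [ 0.4889 -0.0627  0.0315] rv [20.7654 -1.1922 -5.8795]
place [0.467  0.3276 0.1572] delta tool [ 0.4855 -0.0919  0.1916] rv [20.7654 -1.1922 -5.8795]
[[ 0.1282  0.9917 -0.0036]
 [ 0.9917 -0.1282  0.002 ]
 [ 0.0016 -0.0038 -1.    ]] [[ 0.0244  0.9333 -0.3583]
 [ 0.9997 -0.0228  0.0088]
 [ 0.     -0.3584 -0.9336]] [-0.2783 -0.2826 -3.112 ]
```

Call:
inch_along:
  motion: {"sx": [0.03,0.07,0.12,0.17,0.22,0.27,0.32,0.37,0.42,0.455,0.475,0.489,0.489,0.489,0.489,0.489],"sy": [-0.004,-0.009,-0.015,-0.02,-0.025,-0.03,-0.04,-0.05,-0.055,-0.06,-0.0627,-0.0627,-0.0627,-0.0627,-0.0627,-0.0627],"sz": [0,0,0,0,0,0,0,0,0,0.01,0.02,0.03,0.0315,0.0315,0.0315,0.0315],"rx": [0,0,3,6,9,12,15,18,20.8,20.8,20.8,20.8,20.8,20.8,20.8,20.8],"ry": [0,0,0,0,-0.5,-1,-1,-1,-1.2,-1.2,-1.2,-1.2,-1.2,-1.2,-1.2,-1.2],"rz": [-1,-2,-3,-4,-5,-6,-6,-6,-5.9,-5.9,-5.9,-5.9,-5.9,-5.9,-5.9,-5.9],"finger_gap": [0.03,0.03,0.03,0.03,0.03,0.03,0.03,0.03,0.03,0.03,0.03,0.03,0.03,0.03,0.03,0.03]}

```text
time_s: 18.4
position: [0.499, 0.325, 0.3189]
tcp_rot: [[0.026, 0.935, -0.354], [1.0, -0.025, 0.007], [-0.002, -0.354, -0.935]]
force: [0.1, 0.3, -3.2]
opening: 0.102
grasp_force: 30.0
```

Create q.py:
```python
from h import *;from rig import bot;import sys
from scipy.spatial.transform import Rotation as Ro
np.set_printoptions(precision=4,suppress=True)
s=bot.read_state();R=np.array(s['tcp_rot']);p=np.array(s['position']);L=.1493
S=Ro.from_euler('z',-1.4,degrees=True).as_matrix();O=np.array([.4705,.3295,0])
b=S.T@(p+R@np.array([.002,0,L])-O);print('tablet origin est',b,'lean',np.degrees(np.arccos(-R[2,2])),'F',s['force'])
for g in ([-.06,0,.05],[-.058,0,.0178]):
    print(g,'tool delta',R.T@S@(np.array(g)-b))
d=bot.capture('side');w=bot.capture('wrist')
Q=[p+R@np.array([e,0,z]) for e in (.0595,-.0555) for z in (L,L-.18)];print('side px of corners',proj(d,Q).round(1).tolist())
```

```bash
python3 q.py
```

```text
tablet origin est [-0.0243 -0.002   0.1793] lean 20.745409428854117 F [ 0.07    0.3319 -3.218 ]
[-0.06, 0, 0.05] tool delta [0.0022 0.0124 0.1336]
[-0.058, 0, 0.0178] tool delta [0.0023 0.0257 0.163 ]
side px of corners [[329.6, 318.5], [294.4, 252.7], [332.8, 270.5], [302.1, 205.6]]
```

Call:
inch_along:
  motion: {"sx": [0,0.002,0.002,0.002,0.002,0.002,0.002,0.002],"sy": [0,0.003,0.006,0.009,0.012,0.012,0.012,0.012],"sz": [0.03,0.06,0.09,0.115,0.13,0.134,0.134,0.134],"rx": [0,0,0,0,0,0,0,0],"ry": [0,0,0,0,0,0,0,0],"rz": [0,0,0,0,0,0,0,0],"finger_gap": [0.03,0.03,0.03,0.03,0.03,0.03,0.03,0.03]}

```text
time_s: 19.3
position: [0.4631, 0.3291, 0.1897]
tcp_rot: [[0.024, 0.935, -0.353], [1.0, -0.023, 0.008], [-0.001, -0.353, -0.936]]
force: [0.9, 1.0, -2.8]
opening: 0.101
grasp_force: 30.0
```

```bash
python3 q.py
```

Run:
```python
from rig import bot
import cv2,numpy as np
w=bot.capture('wrist');d=bot.capture('side')
f=lambda i,x,y,W,H,k:cv2.resize(i[y:y+H,x:x+W,::-1],None,fx=k,fy=k,interpolation=cv2.INTER_CUBIC)
cv2.imwrite('pics/p7.png',np.hstack([f(d['color'],250,220,130,150,4)[:, :440],f(w['color'],230,60,120,200,3)]))
```

```text
tablet origin est [-0.0601  0.0013  0.05  ] lean 20.679331509583022 F [ 0.8919  0.9829 -2.8462]
[-0.06, 0, 0.05] tool delta [-0.0013  0.0001 -0.    ]
[-0.058, 0, 0.0178] tool delta [-0.0013  0.0134  0.0294]
side px of corners [[344.1, 358.8], [314.9, 305.8], [345.7, 311.3], [319.6, 257.7]]
```

View pics/p7.png

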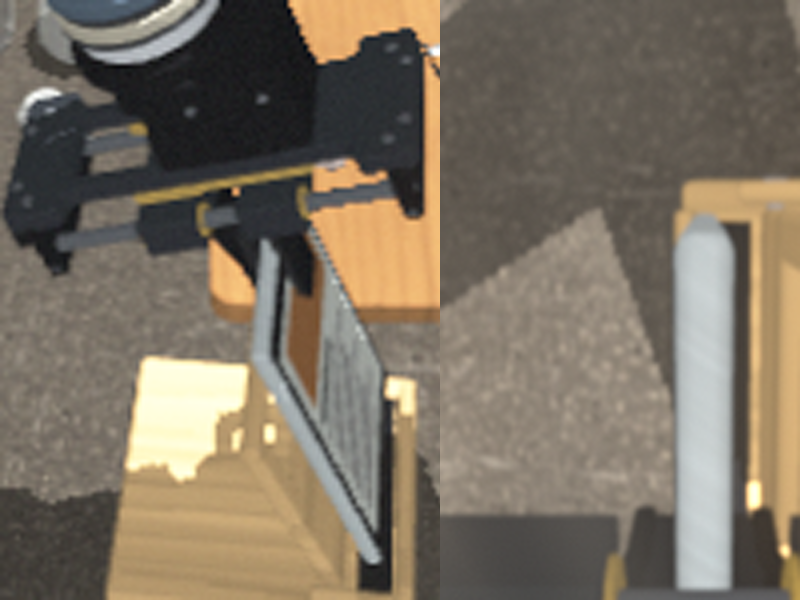

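The tablet's near bottom corner is at (343.8,360) against a predicted (344.1,358.8). It is square and over the ledge, so I'll lower it slowly.

Call:
inch_along:
  motion: {"sx": [-0.001,-0.001,-0.001,-0.001,-0.001,-0.001,-0.001,-0.001],"sy": [0.004,0.008,0.011,0.012,0.0125,0.013,0.013,0.013],"sz": [0.008,0.016,0.021,0.024,0.026,0.0275,0.0275,0.0275],"rx": [0,0,0,0,0,0,0,0],"ry": [0,0,0,0,0,0,0,0],"rz": [0,0,0,0,0,0,0,0],"finger_gap": [0.03,0.03,0.03,0.03,0.03,0.03,0.03,0.03]}

```text
time_s: 20.3
position: [0.4644, 0.3279, 0.1584]
tcp_rot: [[0.024, 0.934, -0.355], [1.0, -0.023, 0.007], [-0.002, -0.355, -0.935]]
force: [-0.0, -0.3, -2.4]
opening: 0.105
grasp_force: 30.0
```

```bash
python3 q.py
```

```text
tablet origin est [-0.0591 -0.0001  0.0188] lean 20.807089199959087 F [-0.0135 -0.2631 -2.4016]
[-0.06, 0, 0.05] tool delta [ 0.     -0.0119 -0.0288]
[-0.058, 0, 0.0178] tool delta [0.0001 0.0014 0.0006]
side px of corners [[342.6, 366.0], [313.8, 315.7], [344.2, 318.9], [318.5, 267.7]]
```

Nearly touching. A small move down and back.

Call:
inch_along:
  motion: {"sx": [0,0,0,0,0],"sy": [0.0005,0.001,0.001,0.001,0.001],"sz": [0.0007,0.0015,0.002,0.002,0.002],"rx": [0,0,0,0,0],"ry": [0,0,0,0,0],"rz": [0,0,0,0,0],"finger_gap": [0.03,0.03,0.03,0.03,0.03]}

```text
time_s: 20.9
position: [0.4652, 0.3276, 0.1572]
tcp_rot: [[0.024, 0.935, -0.354], [1.0, -0.023, 0.007], [-0.002, -0.354, -0.935]]
force: [1.8, -2.3, 5.1]
opening: 0.099
grasp_force: 30.0
```

```bash
python3 q.py
```

```text
tablet origin est [-0.0581 -0.0003  0.0176] lean 20.74840765458946 F [ 1.8021 -2.3186  5.1274]
[-0.06, 0, 0.05] tool delta [ 0.0002 -0.0132 -0.0297]
[-0.058, 0, 0.0178] tool delta [ 0.0003  0.0001 -0.0003]
side px of corners [[342.1, 366.1], [313.3, 315.9], [343.8, 319.1], [318.1, 267.9]]
```

Call:
inch_along:
  motion: {"sx": [0,0,0,0,0,0],"sy": [0.0013,0.0026,0.0039,0.0052,0.0052,0.0052],"sz": [0,0,0,0,0,0],"rx": [0.5,1,1.5,2,2,2],"ry": [0,0,0,0,0,0],"rz": [0,0,0,0,0,0],"finger_gap": [0.03,0.03,0.03,0.03,0.03,0.03]}

```text
time_s: 21.6
position: [0.4702, 0.3274, 0.1553]
tcp_rot: [[0.024, 0.922, -0.387], [1.0, -0.023, 0.008], [-0.002, -0.387, -0.922]]
force: [1.6, -1.7, 6.7]
opening: 0.1
grasp_force: 30.0
```

```bash
python3 q.py
```

```text
tablet origin est [-0.058  -0.0003  0.0176] lean 22.759304514780602 F [ 1.6368 -1.701   6.686 ]
[-0.06, 0, 0.05] tool delta [ 0.0003 -0.0144 -0.0291]
[-0.058, 0, 0.0178] tool delta [ 0.0003 -0.0001 -0.0002]
side px of corners [[342.0, 366.1], [310.0, 316.3], [343.7, 319.1], [315.1, 268.4]]
```

Not touching the back yet, so one more degree or so.

Call:
inch_along:
  motion: {"sx": [0,0,0,0],"sy": [0.0013,0.0026,0.0026,0.0026],"sz": [0,0,0,0],"rx": [0.5,1,1,1],"ry": [0,0,0,0],"rz": [0,0,0,0],"finger_gap": [0.03,0.03,0.03,0.03]}

```text
time_s: 22.1
position: [0.4723, 0.3275, 0.1545]
tcp_rot: [[0.024, 0.915, -0.403], [1.0, -0.022, 0.008], [-0.002, -0.403, -0.915]]
force: [1.6, -1.7, 6.8]
opening: 0.099
grasp_force: 30.0
```

```bash
python3 q.py|head -1
```

```text
tablet origin est [-0.0583 -0.0002  0.0178] lean 23.78347630878759 F [ 1.563  -1.7446  6.7558]
```

Call:
inch_along:
  motion: {"sx": [0,0,0],"sy": [0.0013,0.0013,0.0013],"sz": [0,0,0],"rx": [0.5,0.5,0.5],"ry": [0,0,0],"rz": [0,0,0],"finger_gap": [0.03,0.03,0.03]}

```text
time_s: 22.5
position: [0.4729, 0.3275, 0.1538]
tcp_rot: [[0.024, 0.911, -0.413], [1.0, -0.022, 0.008], [-0.002, -0.413, -0.911]]
force: [0.6, -1.4, 7.5]
opening: 0.098
grasp_force: 30.0
```

Contact with the rail is showing. Releasing and withdrawing along the tablet.

Call:
inch_along:
  motion: {"sx": [0,0,0,0,0,0,0,0,0,0,0,0,0,0,0],"sy": [0,0,0,0,0,0,0,0,0,0,0,0,0,0,0],"sz": [-0.001,-0.001,-0.001,-0.001,-0.001,-0.001,-0.01,-0.025,-0.045,-0.07,-0.1,-0.13,-0.15,-0.15,-0.15],"rx": [0,0,0,0,0,0,0,0,0,0,0,0,0,0,0],"ry": [0,0,0,0,0,0,0,0,0,0,0,0,0,0,0],"rz": [0,0,0,0,0,0,0,0,0,0,0,0,0,0,0],"finger_gap": [0.05,0.14,0.2,0.3,0.4,0.4,0.4,0.4,0.4,0.4,0.4,0.4,0.4,0.4,0.4]}

```text
time_s: 24.0
position: [0.5345, 0.3262, 0.2892]
tcp_rot: [[0.024, 0.911, -0.412], [1.0, -0.023, 0.008], [-0.002, -0.412, -0.911]]
force: [-0.1, -0.5, -1.3]
opening: 0.402
grasp_force: 0.0
```

Run:
```python
from h import *;from rig import bot
import time
np.set_printoptions(precision=4,suppress=True)
s=bot.read_state();w=bot.capture('wrist');d=bot.capture('side');t=bot.capture('top')
from scipy.spatial.transform import Rotation as Ro
S=Ro.from_euler('z',-1.4,degrees=True).as_matrix();O=np.array([.4705,.3295,0]);th=np.radians(24);u=np.array([np.sin(th),0,np.cos(th)])
Q=[O+S@(np.array([-.058,e,.0178])+k*u) for e in(.0575,-.0575) for k in (0,.18)]
im={}
for n,c in (('d',d),('t',t)): 
    q=proj(c,Q);print(n,q.round(1).tolist());i=np.ascontiguousarray(c['color'][:,:,::-1]);im[n]=i
f=lambda i,x,y,W,H,k:cv2.resize(i[y:y+H,x:x+W],None,fx=k,fy=k,interpolation=cv2.INTER_CUBIC)
cv2.imwrite('pics/end.png',np.hstack([f(im['d'],250,240,130,140,3),f(im['t'],160,170,100,105,4)]))
```

```text
d [[342.0, 366.2], [308.0, 316.6], [343.7, 319.2], [313.3, 268.8]]
t [[192.3, 246.3], [176.9, 215.7], [227.3, 245.7], [216.1, 215.1]]
```

View pics/end.png

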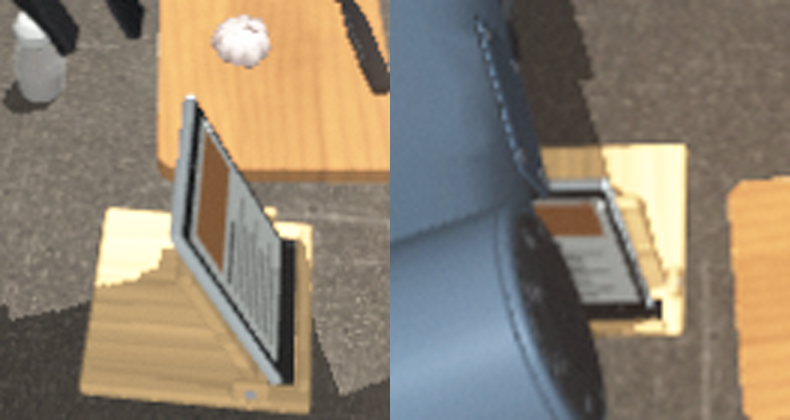

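The tablet is leaning on the raised back, with its near corners at (342.7,366.7) and (309.3,319.3), within about 3 px of the prediction. The gripper is clear and the garlic and shaker are undisturbed. Handing in.

```bash
python3 -c "
from rig import bot
print(bot.hand_in())"
```

```text
the job is handed in; nothing more can be done
None
```

I handed the job in at about 24 s, and no verdict came back: by my measurements the back panel is at about 1.18 rad and the tablet leans on it at about 24°, centred, square and screen to the front, though I viewed 12 pictures against the limit of 10, and a regrip attempt at the dock pressed to about 40 N at the wrist before I backed off and regripped on the worktop.

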